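# Clear the bottom carton and pile up the cartons of jar lids in the cellar store

## Task

First take the amber jar with the brass cap off the plain carton and stand it upright on the green board, beside the jar already there. Then build one neat column on the plain carton where it stands: the blue-sleeved carton on it, then the red-sleeved one on top, each set down squarely with all its sides flush with the carton below. Set everything down rather than dropping it, keep the jar upright, and do not disturb the plain carton, the other jar, the tin or the tape roll.

Things in the scene. Friction and masses are not known exactly. Their poses are not given: they have to be found in the camera images.
- base_carton: plain closed cardboard carton with a strip of paper tape along its top, no sleeve; 110 (own x) x 62 (own y) x 60 mm high, 0.8 kg, loose on the table; bottom of the column, stays where it stands. Origin at the centre of its underside, z up, x along its long side. The amber jar starts standing on it
- blue_carton: closed cardboard carton with a wide blue sleeve round its middle; 110 (own x) x 62 (own y) x 50 mm high, about 0.35 kg, loose, standing flat on the table on the robot's right. Origin at the centre of its underside, z up, x along its long side. Either way round counts as flush
- red_carton: closed cardboard carton with a wide red sleeve round its middle; same size as the blue one: 110 (own x) x 62 (own y) x 50 mm high, about 0.35 kg, loose, standing flat on the table on the robot's right (it and the blue one may have changed places). Origin at the centre of its underside, z up, x along its long side
- jar: closed amber glass jar with brass cap and paper label; 62 mm diameter, 90 mm high with its narrower cap, about 0.25 kg; starts standing on the plain carton. Straight-sided from 5 to 55 mm above its underside, cap 55 mm wide. Origin at the centre of its underside, z up
- board: flat green-painted wooden board fixed to the table on the robot's left; 200 (own x) x 160 (own y) x 12 mm thick. Origin at the centre of its underside, z up. The green jar stands near its +x end; its -x half is free
- kept_jar: bystander: closed green glass jar with white cap, 62 mm diameter, 90 mm high, standing near the +x end of the green board. Origin at the centre of its underside
- tin: bystander: closed short steel tin with paper label, 72 mm diameter, 55 mm high, on the table beyond the plain carton. Origin at the centre of its underside
- tape_roll: bystander: roll of white tape lying flat, 90 mm outer diameter, 60 mm hole, 24 mm high, on the table, further right than the two sleeved cartons. Origin at the centre of its underside
There are look-alikes about, which are no part of the job. Leave any turquoise look-alike of the red_carton alone. Leave any turquoise look-alike of the base_carton alone.

How it is judged:
By the outcome, as a careful person would: the job done as asked, in the order asked, and still so for the second after the job is handed in, with the robot touching nothing.
It also fails if it takes over 72 s, if anything falls off the work surface, if the arm or the gripper's body presses on something with over 40 N, if the wrist force passes 120 N, or if a joint passes its speed limit or range.

## Robot

A 7-joint arm with a two-finger parallel gripper is mounted at the origin on the work surface. World frame = base frame: x ahead of the robot, y to its left, z up, the work surface at z = 0. Lengths are in m, angles in rad, forces in N, time in s.
With the tool pointing down it reaches from about 0.35 to 0.9 m from the base axis. Payload 8.1 kg.
Tool frame: the origin (TCP) lies at the very end of the fingers, on their centre line; the grasp point (between the pads) lies 19 mm behind it; z points along the fingers, y is the line along which they close (so a half turn about z gives the same grasp; the last joint's range is limited). The gripper opens to 92 mm and grips with 3 to 60 N. Pads are 19 mm wide; open, the fingers measure 130 mm over their backs; the gripper's body (75 mm by 190 mm) begins 47 mm behind the grasp point.
Start: joints at [1.172, 0.434, 0.025, 1.573, -0.012, 1.134, -0.075], TCP at [0.182, -0.598, 0.203] pointing down, gripper open.
Joint ranges: [-2.62, 2.62], [-0.44, 2.09], [-1.27, 1.32], [0.08, 2.57], [-1.32, 4.46], [0.12, 2], [-2.74, 2.74]. Speed limits (rad/s): [2.22, 2.22, 3.01, 3.01, 3.14, 3.14, 3.14].

## Interface

Orientations are given as a rotation vector (axis times angle).
In Python, from cell import readout, cams, job gives the robot as it stands.
- The arm moves only by the tool drive_tool, never from a script. Its argument "commands" is a list of rows, each a list of 3 entries, a list of its own where there are three numbers: the turn, a rotation vector about the tool's x, y, z in rad, then the shift along the tool's x, y, z in cm, then the gripper's target within -1 to 1 (fully open at 1, half-way at 0, shut at -1). A call has 1 to 20 rows; each row is the pose to reach, as a shift and turn from the pose commanded when the call began, along the tool's axes at that moment; what a row does not reach only later rows make up. A row lasts 1/12 s, in which the tool goes at most 41.7 mm and 7.16 degrees, less where a joint would pass 70% of its speed; a pose out of reach is approached as far as the arm can. A call with a gripper value outside its range is refused whole. The fingers move at their own pace and stop on an object; "newtons" is the grip in N (left out, the last holds). Time passes only in rows, so rows that repeat a pose let the fingers close. It gives the time, the measured TCP pose, the force, the opening and the grip force at its end, in the units of the state.
- readout.observe(): the state, without advancing time (a new reading comes with each control period).
- cams.get_image(name): name is "side" or "top" or "wrist"; returns the picture (420x560x3 uint8, blue, green, red); there is no depth.
- cams.camera_info(name): a dict with "camera_matrix" (3x3 intrinsics, pixels), "R" (3x3) and "t" (3): a world point X has camera coordinates R X + t. Camera axes: x right, y down, z forward; pixel columns grow to the right and rows downward; lengths in m; the calibration is good to about 2 mm. A picture is of the moment at which its call begins: read the wrist's pose just before it. camera_info takes no time and is no camera call; for the wrist camera it gives the pose at the moment of the call.
- job.sign_off(): hands the job in; it is judged then, once.
The state is a dict: "clock": time; "joints": joint angles; "dq": joint speeds; "joint_efforts": joint torques, N m; "position": TCP position; "ee_rot": TCP orientation; "force": force on the tool from outside, world axes, zero at the start; "ft_torque": the same for the moment, N m; "width": opening from 0.0 (shut) to 1.0 (fully open); "gripper_force": force on a finger pad.
Only numpy, scipy, OpenCV 4.12 (cv2) and the standard library are available. Lean on these libraries where they do the work, as an engineer would, in place of code of your own. Each camera call takes 0.05 s, during which the arm holds its last target. There are 200 camera calls.

## Working session

There is one attempt and no reset: what is moved stays moved. The work goes in short steps, Python scripts to look and compute and a tool call to move; the robot and the scene stay as the last step left them, time stands still between calls to the robot, and variables do not carry over. Pictures are saved under pics/ and viewed, at most 10 in all, crops included, and the job is handed in when it is done.

Besides the shell and the picture viewer there is one more tool, called after "Emit:" by a JSON object that holds its "method" and its "body", one argument or row to a line. drive_tool: Moves the arm, as the interface text tells. Its arguments: {"type":"object","properties":{"commands":{"type":"array"},"newtons":{"type":"number"}},"required":["commands"]}

```bash
mkdir -p pics; cat > h.py <<'E'
import numpy as np, cv2
from cell import readout, cams, job
from scipy.spatial.transform import Rotation as Ro
def snap(n,f):
    i=cams.camera_info(n); im=cams.get_image(n); cv2.imwrite('pics/'+f,im); return im,i
def ray(i,px,z):
    K,R,t=[np.array(i[k]) for k in('camera_matrix','R','t')]
    d=R.T@np.linalg.inv(K)@[px[0],px[1],1]; c=-R.T@t.ravel()
    return c+d*(z-c[2])/d[2]
def proj(i,X):
    K,R,t=[np.array(i[k]) for k in('camera_matrix','R','t')]
    p=K@(R@np.array(X)+t.ravel()); return p[:2]/p[2]
E
python3 - <<'E'
from h import *
s=readout.observe(); print({k:np.round(v,3) for k,v in s.items()})
for n in('side','top'):
    im,i=snap(n,n+'0.png'); print(n,np.round(-np.array(i['R']).T@np.ravel(i['t']),3))
a=cv2.imread('pics/top0.png'); cv2.imwrite('pics/top0b.png',cv2.resize(a,(800,600),interpolation=cv2.INTER_CUBIC))
E
```

```text
{'clock': np.float64(0.0), 'joints': array([ 1.172,  0.435,  0.025,  1.574, -0.012,  1.134, -0.075]), 'dq': array([-0.001,  0.001, -0.001,  0.   , -0.   ,  0.001,  0.   ]), 'joint_efforts': array([ 2.0000e-03, -6.6785e+01,  9.8500e-01, -3.1446e+01, -6.1000e-02,
        4.3000e-02,  0.0000e+00]), 'position': array([ 0.182, -0.597,  0.202]), 'ee_rot': array([-3.106e+00, -4.630e-01,  1.000e-03]), 'force': array([ 0.999, -0.367, -0.188]), 'ft_torque': array([ 0.034, -0.037, -0.005]), 'gripper_force': np.float64(0.0), 'width': np.float64(0.997)}
side [0.444 0.794 0.537]
top [ 0.402 -0.049  1.41 ]
```

View pics/top0b.png

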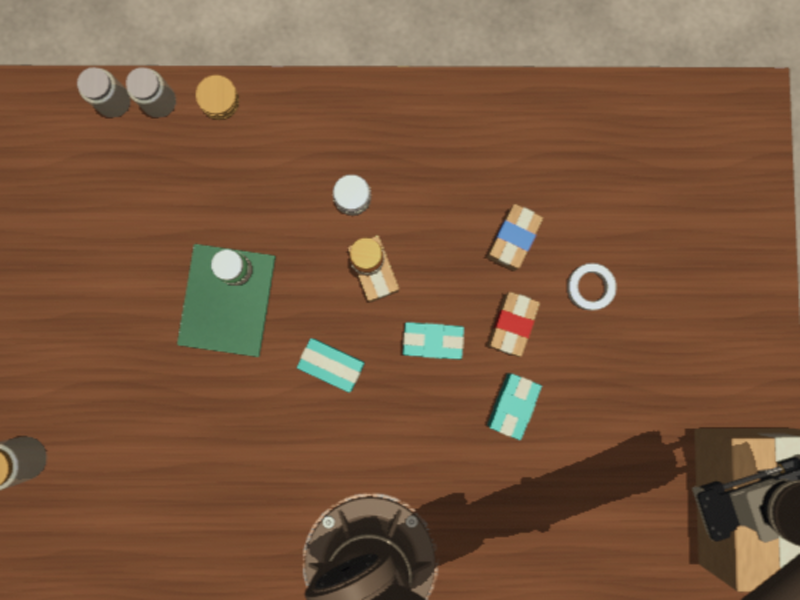

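View pics/side0.png

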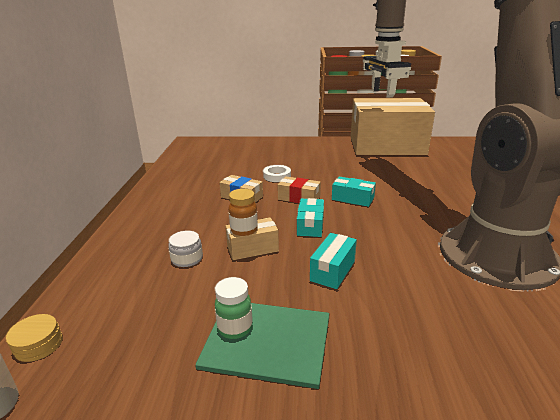

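The top view (scaled 800 px) shows the amber jar at (366,252) on the plain carton centred near (373,268). Blue is at (516,237), red at (515,324), the board at (227,300) with the green jar at (228,265), the tin at (351,194) and the tape at (592,287). The turquoise look-alikes are at (330,365), (433,341) and (516,406).

```bash
cat > m.py <<'E'
from h import *
im=cv2.imread('pics/top0.png'); i=cams.camera_info('top'); print(i['camera_matrix'][0])
hsv=cv2.cvtColor(im,cv2.COLOR_BGR2HSV)
def blob(lo,hi,c,r):
    m=cv2.inRange(hsv,lo,hi); k=np.zeros_like(m); cv2.circle(k,(int(c[0]*.7),int(c[1]*.7)),r,255,-1)
    m&=k; n,l,st,ce=cv2.connectedComponentsWithStats(m); j=1+np.argmax(st[1:,4]); return (l==j).astype(np.uint8)
def rect(m,z):
    c=max(cv2.findContours(m,0,1)[0],key=cv2.contourArea)
    p=np.array([ray(i,q[0],z)[:2] for q in c],np.float32); 
    (cx,cy),(w,h),a=cv2.minAreaRect(p*1000); return np.round([cx,cy,w,h,a],1)
print('board',rect(blob((60,60,30),(90,255,200),(227,300),75),.012))
for n,c,lo,hi in(('blue',(516,237),(100,80,60),(130,255,255)),('red',(515,324),(0,200,120),(5,255,255))):
    print(n,'sleeve',rect(blob(lo,hi,c,35),.05), 'whole',rect(blob((0,0,150),(180,255,255),c,28),.05))
for n,c,z in(('amber',(366,254),.15),('kept',(228,265),.102),('tin',(351,193),.055),('tape',(592,287),.024)):
    print(n,np.round(ray(i,np.array(c)*.7,z),3))
print('base corners',[np.round(ray(i,np.array(c)*.7,.06),3)[:2].tolist() for c in((349,247),(379,237),(397,291),(370,300))])
E
python3 m.py
```

```text
[504.46589404   0.         283.85116454]
board [503.1 279.  156.5 196.7  81.5]
blue sleeve [ 622.3 -278.    63.3   33.4   63.1] whole [ 622.4 -279.5   63.3  111.2   63. ]Traceback (most recent call last):
  File "m.py", line 13, in <module>
    print(n,'sleeve',rect(blob(lo,hi,c,35),.05), 'whole',rect(blob((0,0,150),(180,255,255),c,28),.05))
                          ~~~~^^^^^^^^^^^^
  File "m.py", line 6, in blob
    m&=k; n,l,st,ce=cv2.connectedComponentsWithStats(m); j=1+np.argmax(st[1:,4]); return (l==j).astype(np.uint8)
                                                             ~~~~~~~~~^^^^^^^^^^
    return _wrapfunc(a, 'argmax', axis=axis, out=out, **kwds)
    return bound(*args, **kwds)
ValueError: attempt to get argmax of an empty sequence
```

```bash
sed -i 's/(0,200,120),(5,255,255)/(0,190,90),(7,255,255)/; s/blob(lo,hi,c,35)/blob(lo,hi,c,35) if n=="blue" else blob((0,0,150),(180,255,255),c,28)/' m.py; python3 m.py; python3 -c "
from h import *
im=cv2.imread('pics/top0.png');print(cv2.cvtColor(im,40)[227,361])
print(Ro.from_rotvec(readout.observe()['ee_rot']).as_matrix().round(3))
i=cams.camera_info('wrist');print(np.round(-np.array(i['R']).T@np.ravel(i['t']),3),np.round(i['R'],2))"
```

```text
[504.46589404   0.         283.85116454]
board [503.1 279.  156.5 196.7  81.5]
blue sleeve [ 622.3 -278.    63.3   33.4   63.1] whole [ 622.4 -279.5   63.3  111.2   63. ]
red sleeve [ 454.2 -274.9   64.   110.8   70.7] whole [ 454.2 -274.9   64.   110.8   70.7]
amber [0.573 0.003 0.15 ]
kept [0.559 0.255 0.102]
tin [0.703 0.035 0.055]
tape [ 0.525 -0.43   0.024]
base corners [[0.598, 0.038], [0.617, -0.018], [0.515, -0.052], [0.498, -0.001]]
[  1 184 197]
[[ 0.957  0.291 -0.001]
 [ 0.291 -0.957  0.001]
 [-0.    -0.001 -1.   ]]
[ 0.25  -0.577  0.384] [[ 0.29 -0.96 -0.  ]
 [-0.92 -0.28  0.26]
 [-0.25 -0.07 -0.96]]
```

```bash
cat >> h.py <<'E'
def go(x,y,z,yc):
    """shift (tool axes, cm) and turn (about tool z) from now to TCP xyz with closing line at yc deg (world)"""
    s=readout.observe(); R=Ro.from_rotvec(s['ee_rot']).as_matrix(); d=R.T@(np.array([x,y,z])-s['position'])*100
    cur=np.degrees(np.arctan2(R[1,1],R[0,1])); a=(yc-cur+90)%180-90
    Rt=Ro.from_euler('z',np.radians(yc)).as_matrix()
    yv=np.array([np.cos(np.radians(cur+a)),np.sin(np.radians(cur+a)),0]); zv=np.array([0,0,-1.]); xv=np.cross(yv,zv)
    T=np.stack([xv,yv,zv],1); rv=Ro.from_matrix(R.T@T).as_rotvec()
    print('pos',s['position'].round(4),'t',round(float(s['clock']),2),'cur yaw',round(cur,2),'q',np.round(s['joints'],2),'\n shift',d.round(2),'turn',rv.round(4),'rows',np.ceil(max(np.linalg.norm(d)/4.17,abs(a)/7.16)))
E
python3 -c "
from h import *
go(.573,.003,.30,-70)"
```

```text
pos [ 0.182  -0.5974  0.2025] t 0.1 cur yaw -73.05 q [ 1.17  0.44  0.02  1.57 -0.01  1.13 -0.08] 
 shift [ 54.9  -46.05  -9.69] turn [-0.0014  0.0001 -0.0533] rows 18.0
```

Emit:
{"method": "drive_tool", "body": {
  "commands": [
    [[0,0,0],[0,0,-4],1],
    [[0,0,0],[0,0,-8],1],
    [[0,0,0],[3,-2.5,-9.7],1],
    [[0,0,-0.053],[54.9,-46.05,-9.7],1],
    [[0,0,-0.053],[54.9,-46.05,-9.7],1],
    [[0,0,-0.053],[54.9,-46.05,-9.7],1],
    [[0,0,-0.053],[54.9,-46.05,-9.7],1],
    [[0,0,-0.053],[54.9,-46.05,-9.7],1],
    [[0,0,-0.053],[54.9,-46.05,-9.7],1],
    [[0,0,-0.053],[54.9,-46.05,-9.7],1],
    [[0,0,-0.053],[54.9,-46.05,-9.7],1],
    [[0,0,-0.053],[54.9,-46.05,-9.7],1],
    [[0,0,-0.053],[54.9,-46.05,-9.7],1],
    [[0,0,-0.053],[54.9,-46.05,-9.7],1],
    [[0,0,-0.053],[54.9,-46.05,-9.7],1],
    [[0,0,-0.053],[54.9,-46.05,-9.7],1],
    [[0,0,-0.053],[54.9,-46.05,-9.7],1],
    [[0,0,-0.053],[54.9,-46.05,-9.7],1],
    [[0,0,-0.053],[54.9,-46.05,-9.7],1],
    [[0,0,-0.053],[54.9,-46.05,-9.7],1]
  ]
}}

```text
clock: 1.77
position: [0.5748, 0.0098, 0.2995]
ee_rot: [-3.088, -0.555, -0.001]
force: [-0.3, 0.4, 0.5]
width: 1.0
gripper_force: 0.0
```

```bash
python3 -c "
from h import *
go(.573,.003,.30,-70)
im,i=snap('wrist','w1.png'); print(proj(i,[.573,.003,.15]))"
```

```text
pos [0.5748 0.0098 0.2995] t 1.77 cur yaw -69.62 q [ 0.19  0.33 -0.41  1.52  0.13  1.32 -1.45] 
 shift [-0.4   0.58 -0.05] turn [-0.0035 -0.0011  0.0067] rows 1.0
[281.9775839  199.73301982]
```

View pics/w1.png

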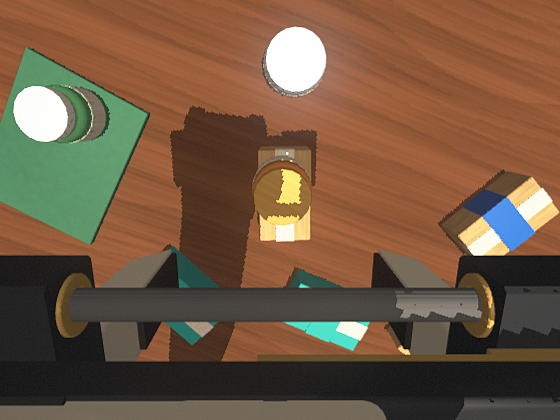

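The wrist view shows the amber cap centred at about (282,194), on the plain carton (x 259–311, near edge row 241). The tin is ahead at (295,60).

```bash
python3 -c "
from h import *
i=cams.camera_info('wrist'); 
for p in((282,194),(253,194),(312,194),(282,223)): print(ray(i,p,.15).round(4))
go(.574,.003,.089,-70)"
```

```text
[0.578  0.0045 0.15  ]
[0.5686 0.0299 0.15  ]
[ 0.5877 -0.0217  0.15  ]
[ 0.5516 -0.0054  0.15  ]
pos [0.5747 0.0095 0.2993] t 1.82 cur yaw -69.57 q [ 0.19  0.33 -0.41  1.52  0.13  1.32 -1.44] 
 shift [-0.3   0.66 21.03] turn [-0.0035 -0.0007  0.0074] rows 6.0
```

Emit:
{"method": "drive_tool", "body": {
  "commands": [
    [[0,0,0],[0,0.6,4],1],
    [[0,0,0],[0,0.6,8],1],
    [[0,0,0],[0,0.6,12],1],
    [[0,0,0],[0,0.6,12.9],1],
    [[0,0,0],[0,0.6,12.9],1]
  ]
}}

```text
clock: 2.23
position: [0.5727, -0.004, 0.1685]
ee_rot: [-3.094, -0.544, 0.01]
force: [0.2, 0.0, 0.8]
width: 0.995
gripper_force: 0.0
```

```bash
python3 -c "
from h import *
go(.5765,.004,.089,-70)"
```

```text
pos [ 0.5727 -0.004   0.1685] t 2.23 cur yaw -70.04 q [ 0.2   0.42 -0.39  1.72  0.18  1.05 -1.48] 
 shift [ 0.68 -0.61  7.95] turn [-0.0017  0.0063 -0.0008] rows 2.0
```

Emit:
{"method": "drive_tool", "body": {
  "commands": [
    [[0,0.006,0],[0.6,-0.7,0.5],1],
    [[0,0.006,0],[0.6,-0.7,3],1],
    [[0,0.006,0],[0.6,-0.7,6],1],
    [[0,0.006,0],[0.6,-0.7,8],1],
    [[0,0.006,0],[0.6,-0.7,8],1],
    [[0,0.006,0],[0.6,-0.7,8],1]
  ]
}}

```text
clock: 2.73
position: [0.5796, 0.0063, 0.0929]
ee_rot: [-3.093, -0.545, -0.012]
force: [0.4, -0.4, 0.5]
width: 1.0
gripper_force: 0.0
```

```bash
python3 -c "
from h import *
go(.5765,.004,.089,-70)"
```

```text
pos [0.5796 0.0063 0.0929] t 2.73 cur yaw -70.0 q [ 0.17  0.5  -0.38  1.8   0.23  0.88 -1.54] 
 shift [-0.37  0.11  0.38] turn [ 0.0003 -0.0077 -0.    ] rows 1.0
```

Emit:
{"method": "drive_tool", "body": {
  "commands": [
    [[0,0,0],[0,0,0],1],
    [[0,0,0],[0,0,0],1],
    [[0,0,0],[0,0,0],1]
  ]
}}

```text
clock: 2.98
position: [0.5798, 0.0058, 0.0932]
ee_rot: [-3.093, -0.545, -0.014]
force: [0.2, -1.3, 0.1]
width: 1.0
gripper_force: 0.0
```

```bash
python3 -c "
from h import *
go(.5765,.004,.089,-70)"
```

```text
pos [0.5798 0.0058 0.0932] t 2.98 cur yaw -70.02 q [ 0.17  0.5  -0.38  1.8   0.23  0.88 -1.54] 
 shift [-0.38  0.06  0.41] turn [ 0.001  -0.0091 -0.0004] rows 1.0
```

Emit:
{"method": "drive_tool", "body": {
  "commands": [
    [[0,-0.009,0],[-0.35,0.05,0.4],1],
    [[0,-0.009,0],[-0.35,0.05,0.4],1],
    [[0,-0.009,0],[-0.35,0.05,0.4],1]
  ]
}}

```text
clock: 3.23
position: [0.5751, 0.0038, 0.0872]
ee_rot: [3.093, 0.545, -0.005]
force: [-0.8, -0.1, 0.4]
width: 1.0
gripper_force: 0.0
```

```bash
python3 -c "
from h import *
go(.5765,.004,.089,-70)"
```

```text
pos [0.5751 0.0038 0.0872] t 3.23 cur yaw -70.03 q [ 0.17  0.51 -0.37  1.8   0.23  0.88 -1.54] 
 shift [ 0.13  0.03 -0.18] turn [ 0.0001  0.0034 -0.0006] rows 1.0
```

Emit:
{"method": "drive_tool", "body": {
  "commands": [
    [[0,0.003,0],[0.1,0,-0.2],0.6],
    [[0,0.003,0],[0.1,0,-0.2],0.45],
    [[0,0.003,0],[0.1,0,-0.2],0.35],
    [[0,0.003,0],[0.1,0,-0.2],0.2],
    [[0,0.003,0],[0.1,0,-0.2],0.2],
    [[0,0.003,0],[0.1,0,-0.2],0.0],
    [[0,0.003,0],[0.1,0,-0.2],0.0]
  ],
  "newtons": 20
}}

```text
clock: 3.82
position: [0.5764, 0.004, 0.0893]
ee_rot: [3.094, 0.545, 0.0]
force: [0.2, -1.8, 1.2]
width: 0.663
gripper_force: 20.0
```

```bash
python3 -c "
from h import *
print(readout.observe()['gripper_force'])
go(.4535,.286,.12,-85)"
```

```text
20.000456627458334
pos [0.5764 0.004  0.0893] t 3.82 cur yaw -70.03 q [ 0.17  0.51 -0.37  1.8   0.23  0.88 -1.54] 
 shift [ -1.92 -30.7   -3.09] turn [ 4.000e-04 -2.000e-04  2.612e-01] rows 8.0
```

Emit:
{"method": "drive_tool", "body": {
  "commands": [
    [[0,0,0],[0,0,-1],0],
    [[0,0,0],[0,0,-3],0],
    [[0,0,0],[0,0,-6],0],
    [[0,0,0.01],[0,-0.5,-8],0],
    [[0,0,0.03],[-0.1,-2,-9],0],
    [[0,0,0.06],[-0.3,-4.7,-9],0],
    [[0,0,0.09],[-0.5,-8,-9],0],
    [[0,0,0.12],[-0.8,-11.5,-9],0],
    [[0,0,0.15],[-1,-15,-9],0],
    [[0,0,0.18],[-1.2,-18.5,-9],0],
    [[0,0,0.21],[-1.4,-22,-9],0],
    [[0,0,0.24],[-1.6,-25.5,-9],0],
    [[0,0,0.261],[-1.8,-28.5,-9],0],
    [[0,0,0.261],[-1.9,-30.2,-8],0],
    [[0,0,0.261],[-1.9,-30.7,-6],0],
    [[0,0,0.261],[-1.9,-30.7,-4],0],
    [[0,0,0.261],[-1.9,-30.7,-3.1],0],
    [[0,0,0.261],[-1.9,-30.7,-3.1],0],
    [[0,0,0.261],[-1.9,-30.7,-3.1],0]
  ]
}}

```text
clock: 5.4
position: [0.4535, 0.2859, 0.1204]
ee_rot: [3.138, 0.137, -0.001]
force: [1.3, 1.3, -2.5]
width: 0.66
gripper_force: 20.0
```

```bash
python3 -c "
from h import *
snap('side','s2.png')
print(readout.observe()['gripper_force'])
go(.4535,.286,.0415,-85)"
```

```text
19.997549385298043
pos [0.454  0.2863 0.1211] t 5.45 cur yaw -85.01 q [-0.34  0.42 -0.43  1.86  0.22  0.91 -2.36] 
 shift [-0.06  0.03  7.96] turn [-0.0003 -0.0005 -0.0002] rows 2.0
```

View pics/s2.png

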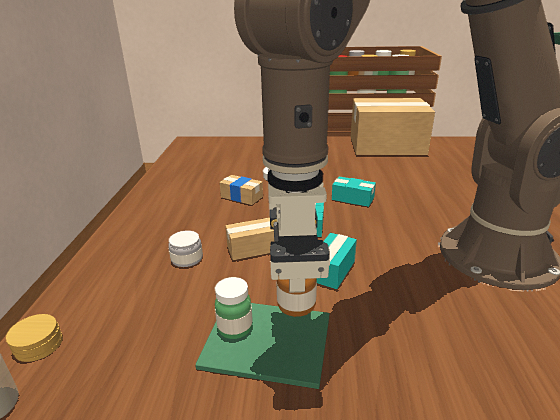

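The jar hangs upright in the gripper over the free half of the board, at (297,295). The green jar at (233,308) is clear of it.

Emit:
{"method": "drive_tool", "body": {
  "commands": [
    [[0,0,0],[0,0,2],0],
    [[0,0,0],[0,0,4.5],0],
    [[0,0,0],[0,0,6.5],0],
    [[0,0,0],[0,0,7.4],0],
    [[0,0,0],[0,0,7.5],0],
    [[0,0,0],[0,0,7.5],0],
    [[0,0,0],[0,0,7.5],0]
  ]
}}

```text
clock: 6.03
position: [0.4545, 0.287, 0.0466]
ee_rot: [-3.137, -0.137, -0.003]
force: [-0.0, -0.9, -3.1]
width: 0.661
gripper_force: 20.0
```

```bash
python3 -c "
from h import *
print(readout.observe()['force'])
go(.4535,.286,.0413,-85)"
```

```text
[-0.03978342 -0.91135443 -3.1017042 ]
pos [0.4545 0.287  0.0466] t 6.03 cur yaw -84.99 q [-0.37  0.52 -0.4   1.93  0.28  0.75 -2.42] 
 shift [-0.11  0.09  0.53] turn [-0.0011 -0.0019  0.0002] rows 1.0
```

Emit:
{"method": "drive_tool", "body": {
  "commands": [
    [[0,0,0],[0,0,0.2],0],
    [[0,0,0],[0,0,0.35],0],
    [[0,0,0],[0,0,0.45],0],
    [[0,0,0],[0,0,0.5],0],
    [[0,0,0],[0,0,0.5],0]
  ]
}}

```text
clock: 6.45
position: [0.454, 0.2865, 0.0411]
ee_rot: [-3.138, -0.138, -0.002]
force: [-1.9, -1.3, 6.2]
width: 0.661
gripper_force: 20.0
```

Contact. Now to release and lift clear.

Emit:
{"method": "drive_tool", "body": {
  "commands": [
    [[0,0,0],[0,0,0],0.4],
    [[0,0,0],[0,0,0],0.5],
    [[0,0,0],[0,0,0],0.7],
    [[0,0,0],[0,0,0],0.9],
    [[0,0,0],[0,0,-0.5],0.9],
    [[0,0,0],[0,0,-3],0.9],
    [[0,0,0],[0,0,-6],1],
    [[0,0,0],[0,0,-10],1],
    [[0,0,0],[0,0,-14],1],
    [[0,0,0],[0,0,-18],1],
    [[0,0,0],[0,0,-20],1],
    [[0,0,0],[0,0,-20],1]
  ]
}}

```text
clock: 7.45
position: [0.4554, 0.2884, 0.2459]
ee_rot: [-3.134, -0.138, -0.012]
force: [1.2, 0.2, -0.3]
width: 1.002
gripper_force: 0.0
```

```bash
python3 -c "
from h import *
go(.53,-.02,.27,-70)
go(.622,-.279,.2,-117)"
```

```text
pos [0.4554 0.2884 0.2459] t 7.45 cur yaw -84.96 q [-0.3   0.3  -0.46  1.7   0.14  1.17 -2.29] 
 shift [ 4.74 31.36 -2.5 ] turn [-0.0033 -0.0083 -0.2612] rows 8.0
pos [0.4554 0.2884 0.2459] t 7.45 cur yaw -84.96 q [-0.3   0.3  -0.46  1.7   0.14  1.17 -2.29] 
 shift [11.58 58.    4.43] turn [-0.0064 -0.0064  0.5591] rows 15.0
```

Emit:
{"method": "drive_tool", "body": {
  "commands": [
    [[0,-0.008,-0.03],[1,3,-2.5],1],
    [[0,-0.008,-0.09],[2,7,-2.5],1],
    [[0,-0.008,-0.15],[3,11,-2.5],1],
    [[0,-0.008,-0.2],[4,15,-2.5],1],
    [[0,-0.008,-0.261],[5,19,-2.5],1],
    [[0,-0.008,-0.261],[6,23,-2.5],1],
    [[0,-0.008,-0.261],[7,26.5,-2.5],1],
    [[0,-0.008,-0.261],[8,29,-2.5],1],
    [[0,-0.008,-0.261],[8,29.6,-2.5],1],
    [[0,-0.008,-0.261],[8,29.6,-2.5],1],
    [[0,-0.008,-0.261],[8,29.6,-2.5],1],
    [[0,-0.008,-0.261],[8,29.6,-2.5],1]
  ]
}}

```text
clock: 8.45
position: [0.5586, 0.0005, 0.2651]
ee_rot: [-3.093, -0.549, 0.013]
force: [-0.3, 0.3, -1.3]
width: 1.001
gripper_force: 0.0
```

```bash
python3 -c "
from h import *
im,i=snap('wrist','w2.png'); np.save('w2.npy',i,allow_pickle=True); snap('top','t2.png')
go(.622,-.279,.2,-117)"
```

```text
pos [5.587e-01 5.000e-04 2.653e-01] t 8.55 cur yaw -69.86 q [ 0.17  0.32 -0.36  1.61  0.12  1.24 -1.43] 
 shift [-3.63 28.43  6.52] turn [0.0018 0.0079 0.8228] rows 8.0
```

View pics/w2.png

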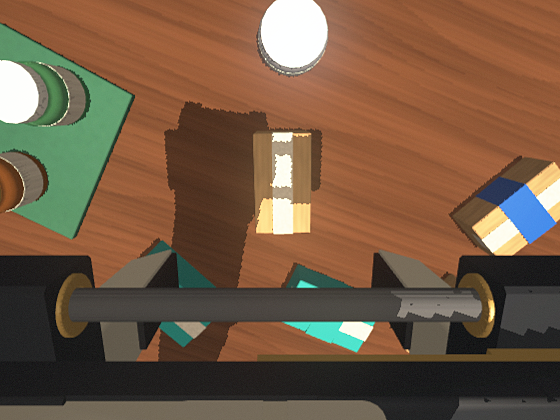

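The plain carton's top is now bare, at roughly columns 254–311 and rows 132–233. The amber jar stands on the board at left. I'll enlarge it with the candidate corners to refine.

```bash
python3 -c "
from h import *
im=cv2.imread('pics/w2.png'); i=np.load('w2.npy',allow_pickle=True).item()
c=cv2.resize(im[115:245,230:335],None,fx=4.6,fy=4.6,interpolation=cv2.INTER_NEAREST); cv2.imwrite('pics/w2c.png',c)
for p in((254,132),(311,132),(310,233),(254,233)): print(ray(i,p,.06).round(4))"
```

```text
[0.6015 0.0401 0.06  ]
[ 0.6218 -0.0157  0.06  ]
[ 0.5183 -0.0553  0.06  ]
[0.4967 0.0039 0.06  ]
```

View pics/w2c.png

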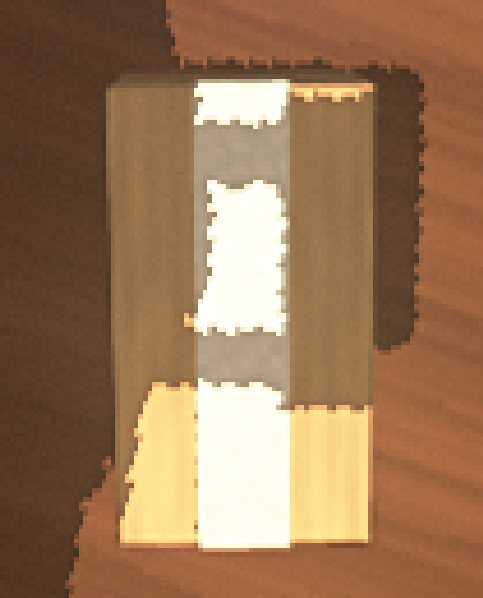

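The crop shows the top face corners at crop pixels TL (113,86), TR (374,84), BR (370,545) and BL (120,545). Thin strips of the left and back faces lie outside them.

```bash
cat >> h.py <<'E'
from scipy.optimize import least_squares
def fit(i,px,z,x0,y0,th):
    """fit 110x62 rect (corners in order +x+y,+x-y,-x-y,-x+y) to pixels"""
    L=np.array([[55,31],[55,-31],[-55,-31],[-55,31]])/1000
    def C(v): c,s=np.cos(v[2]),np.sin(v[2]); return L@np.array([[c,s],[-s,c]])+v[:2]
    f=lambda v:np.ravel([proj(i,[*q,z])-p for q,p in zip(C(v),px)])
    r=least_squares(f,[x0,y0,th]); print('fit',r.x[:2].round(4),np.degrees(r.x[2]).round(2),'res px',r.fun.round(1)); return r.x
E
python3 -c "
from h import *
i=np.load('w2.npy',allow_pickle=True).item()
fit(i,np.array([(254.2,133.2),(310.8,132.8),(309.9,233),(255.7,233)]),.06,.56,0,.35)
go(.622,-.279,.2,-117)"
```

```text
fit [ 0.5592 -0.0073] 20.42 res px [-1.4 -0.   1.5 -0.1  0.4 -0.1 -0.5  0.3]
pos [5.587e-01 5.000e-04 2.653e-01] t 8.55 cur yaw -69.86 q [ 0.17  0.32 -0.36  1.61  0.12  1.24 -1.43] 
 shift [-3.63 28.43  6.52] turn [0.0018 0.0079 0.8228] rows 8.0
```

Emit:
{"method": "drive_tool", "body": {
  "commands": [
    [[0,0,0.08],[-0.3,2,0],1],
    [[0,0,0.2],[-0.7,5.5,0.5],1],
    [[0,0,0.32],[-1.2,9.5,1],1],
    [[0,0,0.44],[-1.7,13.5,1.5],1],
    [[0,0,0.56],[-2.2,17.5,2],1],
    [[0,0,0.68],[-2.7,21.5,2.5],1],
    [[0,0,0.78],[-3.2,25,3],1],
    [[0,0,0.823],[-3.6,27.5,3.5],1],
    [[0,0,0.823],[-3.6,28.4,3.5],1],
    [[0,0,0.823],[-3.6,28.4,3.5],1],
    [[0,0,0.823],[-3.6,28.4,3.5],1],
    [[0,0,0.823],[-3.6,28.4,3.5],1]
  ]
}}

```text
clock: 9.55
position: [0.6227, -0.2779, 0.2306]
ee_rot: [3.053, -0.732, -0.011]
force: [-0.0, 0.3, 0.5]
width: 0.998
gripper_force: 0.0
```

```bash
python3 -c "
from h import *
im,i=snap('wrist','w3.png'); np.save('w3.npy',i,allow_pickle=True)
c=cv2.resize(im[80:260,160:400],None,fx=3.3,fy=3.3,interpolation=cv2.INTER_NEAREST); cv2.imwrite('pics/w3c.png',c)
go(.622,-.279,.015,-117)"
```

```text
pos [ 0.6227 -0.278   0.2308] t 9.6 cur yaw -116.96 q [ 0.39  0.52 -0.09  1.36  0.05  1.27 -1.74] 
 shift [ 0.11  0.04 21.58] turn [0.0037 0.0059 0.0008] rows 6.0
```

View pics/w3c.png

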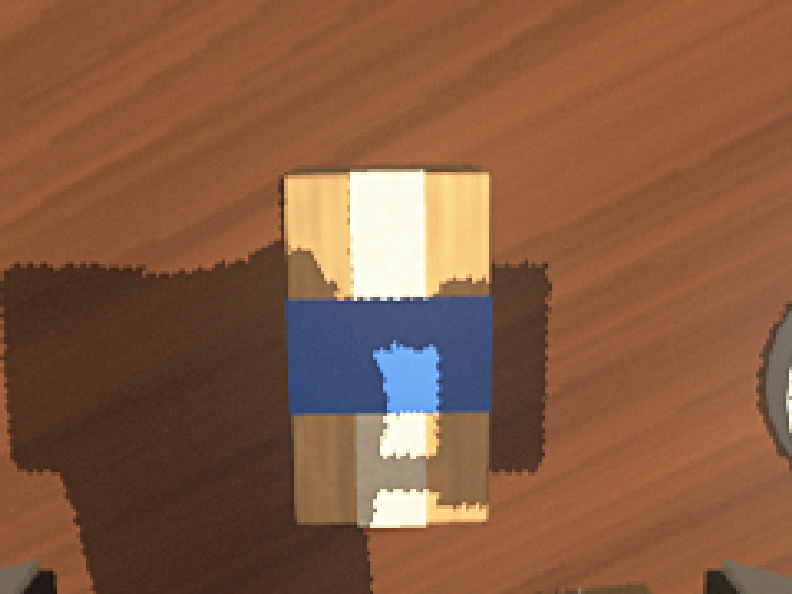

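The blue carton's top corners are at crop pixels TL (284,174), TR (490,172), BR (489,523) and BL (296,523).

```bash
python3 -c "
from h import *
i=np.load('w3.npy',allow_pickle=True).item()
v=fit(i,np.array([(284,174),(490,172),(489,523),(296,523)])/3.3+[159.5,79.5],.05,.62,-.279,-.47)
go(v[0],v[1],.015,np.degrees(v[2])-90)"
```

```text
fit [ 0.6217 -0.2804] -26.27 res px [-0.4 -0.1  0.7 -0.4 -0.1 -0.1 -0.2  0.7]
pos [ 0.6227 -0.278   0.2308] t 9.6 cur yaw -116.96 q [ 0.39  0.52 -0.09  1.36  0.05  1.27 -1.74] 
 shift [ 0.15  0.18 21.58] turn [ 0.0037  0.0059 -0.012 ] rows 6.0
```

Emit:
{"method": "drive_tool", "body": {
  "commands": [
    [[0.003,0.005,-0.008],[0.15,0.18,2],1],
    [[0.003,0.005,-0.008],[0.15,0.18,6],1],
    [[0.003,0.005,-0.008],[0.15,0.18,10],1],
    [[0.003,0.005,-0.008],[0.15,0.18,14],1],
    [[0.003,0.005,-0.008],[0.15,0.18,17],1],
    [[0.003,0.005,-0.008],[0.15,0.18,19],1],
    [[0.003,0.005,-0.008],[0.15,0.18,20.3],1],
    [[0.003,0.005,-0.008],[0.15,0.18,20.5],1],
    [[0.003,0.005,-0.008],[0.15,0.18,20.5],1]
  ]
}}

```text
clock: 10.35
position: [0.6214, -0.2825, 0.0255]
ee_rot: [3.056, -0.724, -0.003]
force: [0.5, 0.4, -0.3]
width: 0.997
gripper_force: 0.0
```

```bash
python3 -c "
from h import *
go(.6217,-.2804,.016,-116.5)"
```

```text
pos [ 0.6214 -0.2825  0.0255] t 10.35 cur yaw -116.64 q [ 0.4   0.7  -0.09  1.58  0.08  0.86 -1.75] 
 shift [-0.06 -0.2   0.95] turn [ 0.0017  0.0013 -0.0025] rows 1.0
```

Emit:
{"method": "drive_tool", "body": {
  "commands": [
    [[0.001,0.001,-0.002],[-0.06,-0.2,0.5],1],
    [[0.001,0.001,-0.002],[-0.06,-0.2,0.9],1],
    [[0.001,0.001,-0.002],[-0.06,-0.2,0.9],1],
    [[0.001,0.001,-0.002],[-0.06,-0.2,0.9],0.6],
    [[0.001,0.001,-0.002],[-0.06,-0.2,0.9],0.45],
    [[0.001,0.001,-0.002],[-0.06,-0.2,0.9],0.35],
    [[0.001,0.001,-0.002],[-0.06,-0.2,0.9],0.2],
    [[0.001,0.001,-0.002],[-0.06,-0.2,0.9],0.1],
    [[0.001,0.001,-0.002],[-0.06,-0.2,0.9],0.0],
    [[0.001,0.001,-0.002],[-0.06,-0.2,0.9],0.0]
  ],
  "newtons": 25
}}

```text
clock: 11.18
position: [0.6215, -0.2814, 0.0164]
ee_rot: [3.056, -0.723, -0.0]
force: [0.5, -0.0, 1.9]
width: 0.672
gripper_force: 25.0
```

```bash
python3 -c "
from h import *
go(.5592,-.0073,.12,-69.6)"
```

```text
pos [ 0.6215 -0.2814  0.0164] t 11.18 cur yaw -116.6 q [ 0.4   0.71 -0.09  1.59  0.08  0.85 -1.75] 
 shift [-17.84 -21.71 -10.39] turn [ 1.000e-03  3.000e-04 -8.203e-01] rows 8.0
```

Emit:
{"method": "drive_tool", "body": {
  "commands": [
    [[0,0,0],[0,0,-1],0],
    [[0,0,0],[0,0,-3],0],
    [[0,0,0],[0,0,-6],0],
    [[0,0,-0.04],[-0.8,-1,-9],0],
    [[0,0,-0.14],[-2.8,-3.5,-11],0],
    [[0,0,-0.25],[-5.2,-6.3,-11.4],0],
    [[0,0,-0.36],[-7.6,-9.3,-11.4],0],
    [[0,0,-0.47],[-10,-12.2,-11.4],0],
    [[0,0,-0.58],[-12.4,-15.1,-11.4],0],
    [[0,0,-0.69],[-14.8,-18,-11.4],0],
    [[0,0,-0.77],[-16.8,-20.3,-11.4],0],
    [[0.001,0,-0.82],[-17.8,-21.5,-11.4],0],
    [[0.001,0,-0.82],[-17.84,-21.7,-11],0],
    [[0.001,0,-0.82],[-17.84,-21.7,-10.4],0],
    [[0.001,0,-0.82],[-17.84,-21.7,-10.4],0],
    [[0.001,0,-0.82],[-17.84,-21.7,-10.4],0]
  ]
}}

```text
clock: 12.52
position: [0.5587, -0.0094, 0.1193]
ee_rot: [3.092, 0.551, -0.004]
force: [-0.0, 0.6, -4.7]
width: 0.675
gripper_force: 25.0
```

```bash
python3 -c "
from h import *
im,i=snap('wrist','w4.png'); np.save('w4.npy',i,allow_pickle=True)
print(readout.observe()['gripper_force'])
go(.5592,-.0073,.0775,-69.6)"
```

```text
24.980320930480957
pos [ 0.559  -0.0092  0.1196] t 12.57 cur yaw -69.79 q [ 0.18  0.44 -0.35  1.81  0.19  0.92 -1.48] 
 shift [ 0.09 -0.17  4.21] turn [ 0.0002  0.0016 -0.0033] rows 2.0
```

View pics/w4.png

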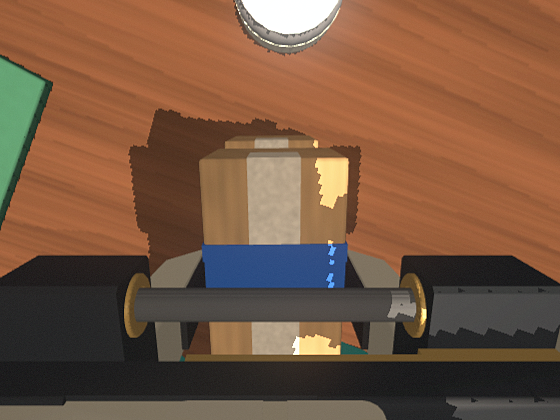

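The blue carton is held square over the base. Its far top edge is near row 158 (columns 200–349), and the base carton's far edge shows behind it at about rows 137–142 (columns 226–318).

```bash
python3 -c "
from h import *
i=np.load('w4.npy',allow_pickle=True).item(); im=cv2.imread('pics/w4.png').astype(int)
a=np.radians(20.4); u=np.array([np.cos(a),np.sin(a)]); v=np.array([-u[1],u[0]]); c=np.array([.5592,-.0073])
for z in(.06,0): print('base far corners pred',z,[proj(i,[*(c+.055*u+s*.031*v),z]).round(1) for s in(1,-1)])
t=np.array([.559,-.0092]); a=np.radians(20.21); U=np.array([np.cos(a),np.sin(a)]); V=np.array([-U[1],U[0]])
print('held pred',[proj(i,[*(t+.055*U+s*.031*V),.1532]).round(1) for s in(1,-1)])
print('col235 gray',im[130:165,238].sum(1).tolist()); print('row142',im[143,218:234].sum(1).tolist(),im[143,308:326].sum(1).tolist())
print('row180',im[180,194:208].sum(1).tolist(),im[180,340:356].sum(1).tolist())
"
```

```text
base far corners pred 0.06 [array([224.7, 140.4]), array([319.6, 139.8])]
base far corners pred 0 [array([234.5, 135.5]), array([310.8, 135. ])]
held pred [array([198.7, 157.6]), array([351.5, 157.2])]
col235 gray [184, 181, 191, 183, 181, 198, 236, 259, 257, 246, 256, 311, 342, 345, 343, 350, 346, 361, 315, 241, 236, 242, 236, 250, 243, 244, 250, 246, 267, 313, 334, 330, 327, 329, 334]
row142 [177, 185, 183, 187, 177, 170, 194, 331, 360, 353, 348, 334, 338, 342, 345, 343] [361, 348, 348, 338, 314, 519, 625, 629, 610, 600, 320, 290, 314, 319, 317, 320, 323, 324]
row180 [174, 180, 177, 185, 179, 157, 291, 306, 311, 325, 320, 332, 321, 321] [614, 616, 617, 620, 623, 611, 593, 562, 274, 180, 204, 200, 201, 195, 203, 193]
```

Emit:
{"method": "drive_tool", "body": {
  "commands": [
    [[0,0.001,-0.003],[0.09,-0.17,0.5],0],
    [[0,0.001,-0.003],[0.09,-0.17,1.5],0],
    [[0,0.001,-0.003],[0.09,-0.17,2.6],0],
    [[0,0.001,-0.003],[0.09,-0.17,3.4],0],
    [[0,0.001,-0.003],[0.09,-0.17,3.7],0],
    [[0,0.001,-0.003],[0.09,-0.17,3.7],0],
    [[0,0.001,-0.003],[0.09,-0.17,3.7],0]
  ]
}}

```text
clock: 13.15
position: [0.5592, -0.0054, 0.0827]
ee_rot: [-3.091, -0.56, 0.0]
force: [0.8, 0.1, -5.3]
width: 0.674
gripper_force: 25.0
```

```bash
python3 -c "
from h import *
print(readout.observe()['force'])
go(.5592,-.0073,.0764,-69.6)"
```

```text
[ 0.79325531  0.14795429 -5.27048727]
pos [ 0.5592 -0.0054  0.0827] t 13.15 cur yaw -69.44 q [ 0.17  0.49 -0.34  1.85  0.21  0.84 -1.5 ] 
 shift [-0.07  0.18  0.63] turn [-0.0005  0.      0.0027] rows 1.0
```

Emit:
{"method": "drive_tool", "body": {
  "commands": [
    [[0,0,0.002],[-0.07,0.17,0.2],0],
    [[0,0,0.002],[-0.07,0.17,0.35],0],
    [[0,0,0.002],[-0.07,0.17,0.35],0],
    [[0,0,0.002],[-0.07,0.17,0.35],0]
  ]
}}

```text
clock: 13.48
position: [0.5593, -0.0074, 0.0796]
ee_rot: [-3.092, -0.557, -0.001]
force: [0.0, -0.3, -5.0]
width: 0.672
gripper_force: 25.0
```

```bash
python3 -c "
from h import *
print(readout.observe()['force'])
go(.5592,-.0073,.0764,-69.6)"
```

```text
[ 0.02000042 -0.33438211 -4.96446938]
pos [ 0.5593 -0.0074  0.0796] t 13.48 cur yaw -69.57 q [ 0.17  0.49 -0.34  1.85  0.22  0.83 -1.5 ] 
 shift [-0.01 -0.01  0.32] turn [-0.0002 -0.0007  0.0006] rows 1.0
```

Position is good to 0.1 mm. Now straight down to contact.

Emit:
{"method": "drive_tool", "body": {
  "commands": [
    [[0,0,0],[0,0,0.12],0],
    [[0,0,0],[0,0,0.22],0],
    [[0,0,0],[0,0,0.3],0],
    [[0,0,0],[0,0,0.33],0],
    [[0,0,0],[0,0,0.33],0]
  ]
}}

```text
clock: 13.9
position: [0.5593, -0.0073, 0.0763]
ee_rot: [-3.091, -0.557, -0.001]
force: [-2.1, -0.5, -1.3]
width: 0.672
gripper_force: 25.0
```

```bash
python3 -c "
from h import *
go(.5592,-.0073,.0764,-69.6)
go(.4542,-.2749,.2,-109.3)"
```

```text
pos [ 0.5593 -0.0073  0.0763] t 13.9 cur yaw -69.56 q [ 0.17  0.49 -0.34  1.86  0.22  0.83 -1.5 ] 
 shift [-0.01 -0.   -0.01] turn [-0.0002 -0.0006  0.0007] rows 1.0
pos [ 0.5593 -0.0073  0.0763] t 13.9 cur yaw -69.56 q [ 0.17  0.49 -0.34  1.86  0.22  0.83 -1.5 ] 
 shift [-19.18  21.41 -12.38] turn [-4.000e-04 -5.000e-04  6.936e-01] rows 8.0
```

Emit:
{"method": "drive_tool", "body": {
  "commands": [
    [[0,0,0],[0,0,0.03],0],
    [[0,0,0],[0,0,0.03],0.4],
    [[0,0,0],[0,0,0.03],0.5],
    [[0,0,0],[0,0,0.03],0.7],
    [[0,0,0],[0,0,0.03],0.9],
    [[0,0,0],[0,0,0],1],
    [[0,0,0],[0,0,-2],1],
    [[0,0,0],[0,0,-5],1],
    [[0,0,0],[0,0,-9],1],
    [[0,0,0],[0,0,-13],1],
    [[0,0,0],[0,0,-17],1],
    [[0,0,0],[0,0,-19.5],1],
    [[0,0,0],[0,0,-20],1],
    [[0,0,0],[0,0,-20],1],
    [[0,0,0],[0,0,-20],1]
  ]
}}

```text
clock: 15.15
position: [0.5588, -0.0075, 0.2755]
ee_rot: [-3.092, -0.557, 0.0]
force: [0.1, 0.0, -0.4]
width: 1.0
gripper_force: 0.0
```

```bash
python3 -c "
from h import *
im,i=snap('wrist','w5.png'); np.save('w5.npy',i,allow_pickle=True)
x0,y0=210,110
c=cv2.resize(im[y0:y0+145,x0:x0+140],None,fx=4.1,fy=4.1,interpolation=cv2.INTER_NEAREST); cv2.imwrite('pics/w5c.png',c)
go(.4542,-.2749,.2,-109.3)"
```

```text
pos [ 0.5584 -0.0076  0.2747] t 15.2 cur yaw -69.56 q [ 0.2   0.31 -0.38  1.6   0.12  1.26 -1.41] 
 shift [-19.08  21.42   7.48] turn [-2.000e-04  1.900e-03  6.935e-01] rows 8.0
```

View pics/w5c.png

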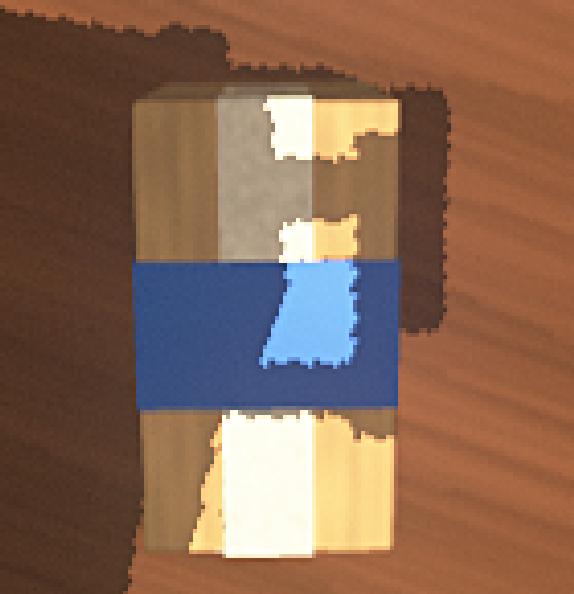

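The blue carton sits squarely with no step visible: back faces continuous, top corners at crop pixels TL (134,99), TR (400,98), BR (393,551), BL (145,551). I'll fit it.

```bash
python3 -c "
from h import *
i=np.load('w5.npy',allow_pickle=True).item()
fit(i,np.array([(134,99),(400,98),(393,551),(145,551)])/4.1+[209.5,109.5],.11,.559,-.007,.35)
go(.4542,-.2749,.22,-109.3)"
```

```text
fit [ 0.5595 -0.0069] 20.51 res px [-0.6 -0.2  0.7 -0.2  0.2  0.1 -0.3  0.3]
pos [ 0.5584 -0.0076  0.2747] t 15.2 cur yaw -69.56 q [ 0.2   0.31 -0.38  1.6   0.12  1.26 -1.41] 
 shift [-19.09  21.42   5.48] turn [-2.000e-04  1.900e-03  6.935e-01] rows 8.0
```

Emit:
{"method": "drive_tool", "body": {
  "commands": [
    [[0,0,0.05],[-1,1.2,0],1],
    [[0,0,0.14],[-3.3,3.7,0.5],1],
    [[0,0,0.24],[-5.8,6.5,1],1],
    [[0,0,0.34],[-8.4,9.4,1.5],1],
    [[0,0,0.44],[-11,12.3,2],1],
    [[0,0,0.54],[-13.6,15.2,2.5],1],
    [[0,0,0.63],[-16.2,18.1,3],1],
    [[0,0,0.694],[-18.3,20.5,4],1],
    [[0,0,0.694],[-19.1,21.4,4.5],1],
    [[0,0,0.694],[-19.1,21.4,4.5],1],
    [[0,0,0.694],[-19.1,21.4,4.5],1],
    [[0,0,0.694],[-19.1,21.4,4.5],1]
  ]
}}

```text
clock: 16.2
position: [0.4552, -0.2733, 0.2306]
ee_rot: [-3.096, 0.525, 0.001]
force: [-0.2, -0.1, -0.6]
width: 1.003
gripper_force: 0.0
```

```bash
python3 -c "
from h import *
im,i=snap('wrist','w6.png'); np.save('w6.npy',i,allow_pickle=True)
c=cv2.resize(im[80:260,160:400],None,fx=3.3,fy=3.3,interpolation=cv2.INTER_NEAREST); cv2.imwrite('pics/w6c.png',c)
go(.4542,-.2749,.015,-109.3)"
```

```text
pos [ 0.4556 -0.2731  0.2309] t 16.25 cur yaw -109.2 q [ 0.54  0.27 -0.13  1.75  0.04  1.12 -1.5 ] 
 shift [-0.07  0.24 21.59] turn [-0.0013  0.      0.0018] rows 6.0
```

View pics/w6c.png

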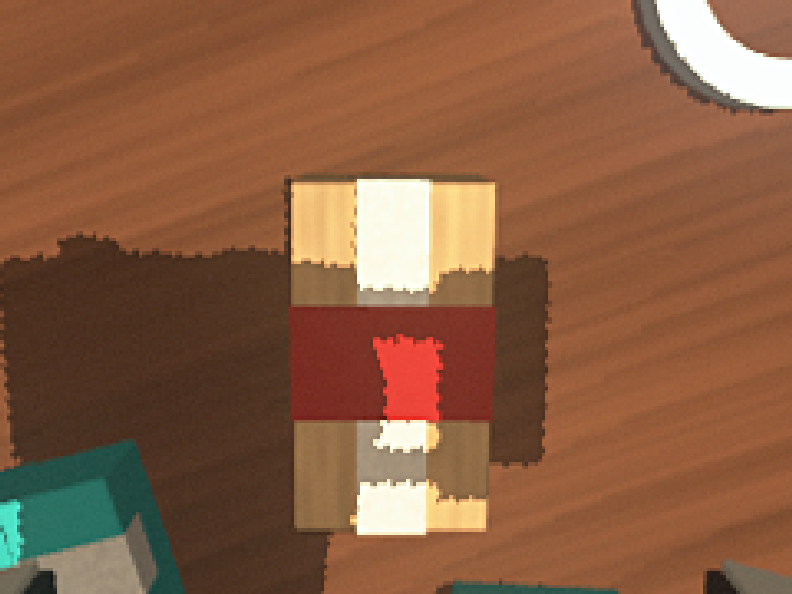

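The red carton's top corners are at crop pixels TL (290,181), TR (495,181), BR (487,531) and BL (294,531). A turquoise carton is at the lower left, so I'll check finger clearance.

```bash
python3 -c "
from h import *
i=np.load('w6.npy',allow_pickle=True).item()
v=fit(i,np.array([(290,181),(495,181),(487,531),(294,531)])/3.3+[159.5,79.5],.05,.454,-.275,-.33)
print('turq corner',ray(i,np.array((133,440))/3.3+[160,80],0.05),'finger back',v[:2]+.065*np.array([-np.sin(v[2]),np.cos(v[2])]))
print('lower turq',ray(i,np.array((455,582))/3.3+[160,80],0.05))
go(v[0],v[1],.016,np.degrees(v[2])-90)"
```

```text
fit [ 0.4534 -0.2752] -19.53 res px [-0.7 -0.2  0.6 -0.1  0.1  0.3 -0.   0.1]
turq corner [ 0.45638943 -0.19073249  0.05      ] finger back [ 0.4750846  -0.21389974]
lower turq [ 0.37753809 -0.27109355  0.05      ]
pos [ 0.4556 -0.2731  0.2309] t 16.25 cur yaw -109.2 q [ 0.54  0.27 -0.13  1.75  0.04  1.12 -1.5 ] 
 shift [-0.14  0.3  21.49] turn [-0.0013  0.      0.0058] rows 6.0
```

Emit:
{"method": "drive_tool", "body": {
  "commands": [
    [[-0.001,0,0.006],[-0.14,0.3,2],1],
    [[-0.001,0,0.006],[-0.14,0.3,6],1],
    [[-0.001,0,0.006],[-0.14,0.3,10],1],
    [[-0.001,0,0.006],[-0.14,0.3,14],1],
    [[-0.001,0,0.006],[-0.14,0.3,17],1],
    [[-0.001,0,0.006],[-0.14,0.3,19],1],
    [[-0.001,0,0.006],[-0.14,0.3,20.3],1],
    [[-0.001,0,0.006],[-0.14,0.3,20.6],1],
    [[-0.001,0,0.006],[-0.14,0.3,20.6],1]
  ]
}}

```text
clock: 17.0
position: [0.453, -0.2755, 0.0245]
ee_rot: [-3.096, 0.533, 0.002]
force: [-0.2, -0.7, 0.3]
width: 1.003
gripper_force: 0.0
```

```bash
python3 -c "
from h import *
go(.4534,-.2752,.016,-109.5)"
```

```text
pos [ 0.453  -0.2755  0.0245] t 17.0 cur yaw -109.55 q [ 0.53  0.51 -0.11  1.98  0.09  0.66 -1.55] 
 shift [ 0.03 -0.04  0.85] turn [-0.0003  0.0011 -0.0009] rows 1.0
```

Emit:
{"method": "drive_tool", "body": {
  "commands": [
    [[0,0.001,0],[0.03,-0.04,0.5],1],
    [[0,0.001,0],[0.03,-0.04,0.8],1],
    [[0,0.001,0],[0.03,-0.04,0.8],1],
    [[0,0.001,0],[0.03,-0.04,0.8],0.6],
    [[0,0.001,0],[0.03,-0.04,0.8],0.45],
    [[0,0.001,0],[0.03,-0.04,0.8],0.35],
    [[0,0.001,0],[0.03,-0.04,0.8],0.2],
    [[0,0.001,0],[0.03,-0.04,0.8],0.1],
    [[0,0.001,0],[0.03,-0.04,0.8],0],
    [[0,0.001,0],[0.03,-0.04,0.8],0]
  ],
  "newtons": 25
}}

```text
clock: 17.83
position: [0.4532, -0.2766, 0.0172]
ee_rot: [3.095, -0.537, 0.002]
force: [-1.2, 0.6, 2.4]
width: 0.671
gripper_force: 25.0
```

```bash
python3 -c "
from h import *
go(.5594,-.0071,.18,-69.55)"
```

```text
pos [ 0.4532 -0.2766  0.0172] t 17.83 cur yaw -109.67 q [ 0.53  0.52 -0.11  1.99  0.09  0.64 -1.56] 
 shift [  0.95 -28.95 -16.29] turn [ 0.0009 -0.0012 -0.7002] rows 8.0
```

Emit:
{"method": "drive_tool", "body": {
  "commands": [
    [[0,0,0],[0,0,-1],0],
    [[0,0,0],[0,0,-3],0],
    [[0,0,0],[0,0,-6.5],0],
    [[0,0,0],[0,0,-10.5],0],
    [[0,0,-0.03],[0,-0.8,-14],0],
    [[0,0,-0.1],[0.1,-3,-16],0],
    [[0,0,-0.19],[0.2,-6.5,-16.5],0],
    [[0,0,-0.28],[0.3,-10,-16.5],0],
    [[0,0,-0.37],[0.4,-13.5,-16.5],0],
    [[0,0,-0.46],[0.5,-17,-16.5],0],
    [[0,0,-0.54],[0.6,-20.5,-16.5],0],
    [[0,0,-0.62],[0.8,-24,-16.5],0],
    [[0,0,-0.67],[0.9,-27,-16.5],0],
    [[0.001,-0.001,-0.7],[0.95,-28.6,-16.2],0],
    [[0.001,-0.001,-0.7],[0.95,-28.95,-15.5],0],
    [[0.001,-0.001,-0.7],[0.95,-28.95,-15.2],0],
    [[0.001,-0.001,-0.7],[0.95,-28.95,-15.2],0],
    [[0.001,-0.001,-0.7],[0.95,-28.95,-15.2],0]
  ]
}}

```text
clock: 19.33
position: [0.5584, -0.0092, 0.1685]
ee_rot: [3.092, 0.553, -0.003]
force: [1.0, -0.1, -4.7]
width: 0.673
gripper_force: 25.0
```

```bash
python3 -c "
from h import *
print(readout.observe()['gripper_force'])
go(.5594,-.0071,.1305,-69.55)"
```

```text
24.996740520000458
pos [ 0.5584 -0.0092  0.1685] t 19.33 cur yaw -69.72 q [ 0.19  0.39 -0.37  1.76  0.16  1.02 -1.45] 
 shift [ 0.17 -0.16  3.8 ] turn [ 0.0005  0.0021 -0.003 ] rows 1.0
```

Emit:
{"method": "drive_tool", "body": {
  "commands": [
    [[0,0.002,-0.003],[0.17,-0.16,0.5],0],
    [[0,0.002,-0.003],[0.17,-0.16,1.5],0],
    [[0,0.002,-0.003],[0.17,-0.16,2.6],0],
    [[0,0.002,-0.003],[0.17,-0.16,3.3],0],
    [[0,0.002,-0.003],[0.17,-0.16,3.5],0],
    [[0,0.002,-0.003],[0.17,-0.16,3.5],0],
    [[0,0.002,-0.003],[0.17,-0.16,3.5],0]
  ]
}}

```text
clock: 19.92
position: [0.5604, -0.0049, 0.1338]
ee_rot: [-3.09, -0.562, -0.003]
force: [0.6, -0.6, -4.7]
width: 0.671
gripper_force: 25.0
```

```bash
python3 -c "
from h import *
go(.5594,-.0071,.1305,-69.55)"
```

```text
pos [ 0.5604 -0.0049  0.1338] t 19.92 cur yaw -69.39 q [ 0.18  0.43 -0.36  1.8   0.18  0.95 -1.47] 
 shift [-0.17  0.17  0.33] turn [-0.0003 -0.0018  0.0028] rows 1.0
```

Emit:
{"method": "drive_tool", "body": {
  "commands": [
    [[0,-0.002,0.002],[-0.16,0.16,0.1],0],
    [[0,-0.002,0.002],[-0.16,0.16,0.2],0],
    [[0,-0.002,0.002],[-0.16,0.16,0.2],0],
    [[0,-0.002,0.002],[-0.16,0.16,0.2],0]
  ]
}}

```text
clock: 20.25
position: [0.5595, -0.0071, 0.1321]
ee_rot: [-3.091, -0.559, -0.0]
force: [-0.1, -0.8, -5.0]
width: 0.672
gripper_force: 25.0
```

```bash
python3 -c "
from h import *
go(.5594,-.0071,.1272,-69.55)"
```

```text
pos [ 0.5595 -0.0071  0.1321] t 20.25 cur yaw -69.51 q [ 0.18  0.43 -0.36  1.8   0.18  0.94 -1.47] 
 shift [-0.02 -0.    0.49] turn [ 0.     -0.0003  0.0007] rows 1.0
```

Emit:
{"method": "drive_tool", "body": {
  "commands": [
    [[0,0,0.001],[0,0,0.15],0],
    [[0,0,0.001],[0,0,0.3],0],
    [[0,0,0.001],[0,0,0.4],0],
    [[0,0,0.001],[0,0,0.47],0],
    [[0,0,0.001],[0,0,0.5],0],
    [[0,0,0.001],[0,0,0.5],0]
  ]
}}

```text
clock: 20.75
position: [0.5594, -0.007, 0.1272]
ee_rot: [3.092, 0.557, -0.0]
force: [-3.7, 0.2, 1.7]
width: 0.671
gripper_force: 25.0
```

```bash
python3 -c "
from h import *
go(.5594,-.0071,.1272,-69.55)"
```

```text
pos [ 0.5594 -0.007   0.1272] t 20.75 cur yaw -69.56 q [ 0.18  0.43 -0.36  1.81  0.18  0.93 -1.47] 
 shift [0.   0.01 0.  ] turn [ 0.      0.0001 -0.0002] rows 1.0
```

Emit:
{"method": "drive_tool", "body": {
  "commands": [
    [[0,0,0],[0,0,0],0.4],
    [[0,0,0],[0,0,0],0.5],
    [[0,0,0],[0,0,0],0.7],
    [[0,0,0],[0,0,0],0.9],
    [[0,0,0],[0,0,0],1],
    [[0,0,0],[0,0,-2],1],
    [[0,0,0],[0,0,-5],1],
    [[0,0,0],[0,0,-9],1],
    [[0,0,0],[0,0,-13],1],
    [[0,0,0],[0,0,-17],1],
    [[0,0,0],[0,0,-19.5],1],
    [[0,0,0],[0,0,-20],1],
    [[0,0,0],[0,0,-20],1],
    [[0,0,0],[0,0,-20],1]
  ]
}}

```text
clock: 21.92
position: [0.5592, -0.0071, 0.3261]
ee_rot: [-3.092, -0.557, 0.001]
force: [-1.0, 0.0, -1.2]
width: 0.997
gripper_force: 0.0
```

```bash
python3 -c "
from h import *
im,i=snap('wrist','w7.png'); snap('side','s7.png'); go(.5594,-.0071,.3272,-69.55)
a=np.radians(20.45); u=np.array([np.cos(a),np.sin(a)]); v=np.array([-u[1],u[0]]); c=np.array([.5594,-.0071])
P=[proj(i,[*(c+s*.055*u+q*.031*v),.16]) for s,q in((1,1),(1,-1),(-1,-1),(-1,1))]; print('pred',np.round(P,1).tolist())
# intensity profiles across predicted edges, sampled outward -5..5 px
g=im.astype(int).sum(2); C=np.mean(P,0)
for k in range(4):
  for f in(.15,.85):
    m=P[k]*(1-f)+P[(k+1)%4]*f; e=P[(k+1)%4]-P[k]; n=np.array([e[1],-e[0]])/np.hypot(*e); n*=np.sign(n@(m-C))
    print(k,f,[int(g[int(round(y)),int(round(x))]) for x,y in (m+n*d for d in range(-5,6))])
"
```

```text
pos [ 0.5587 -0.0073  0.3251] t 22.02 cur yaw -69.56 q [ 0.2   0.28 -0.38  1.51  0.1   1.37 -1.4 ] 
 shift [ 0.08  0.01 -0.21] turn [-0.0009  0.0027 -0.0002] rows 1.0
pred [[242.1, 134.0], [308.2, 133.8], [305.8, 244.4], [245.0, 244.5]]
0 0.15 [297, 301, 298, 291, 295, 251, 230, 239, 236, 243, 216]
0 0.85 [606, 597, 607, 599, 544, 388, 213, 249, 247, 244, 209]
1 0.15 [323, 334, 329, 324, 204, 180, 185, 180, 321, 323, 320]
1 0.85 [598, 609, 616, 603, 433, 303, 300, 312, 317, 319, 309]
2 0.15 [601, 608, 603, 608, 648, 537, 254, 288, 310, 321, 325]
2 0.85 [340, 341, 335, 337, 303, 296, 313, 311, 312, 323, 304]
3 0.15 [358, 347, 343, 342, 355, 320, 282, 294, 237, 168, 174]
3 0.85 [306, 294, 303, 309, 320, 288, 212, 156, 169, 162, 177]
```

```bash
python3 -c "
from cell import job
print(job.sign_off())"
```

```text
the job is handed in; nothing more can be done
None
```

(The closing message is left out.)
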